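# Isolator, then interlocked selector, on the lid line's control box

### The arm

A 6-joint arm with a two-finger parallel gripper is mounted at the origin on the work surface. World frame = base frame: x ahead of the robot, y to its left, z up, the work surface at z = 0. Lengths are in m, angles in rad, forces in N, time in s.
With the tool pointing down it reaches from about 0.4 to 0.825 m from the base axis. Payload 7 kg.
Tool frame: the origin (TCP) lies midway between the tips of the shut fingers; the grasp point (between the pads) lies 19 mm behind it; z points along the fingers, x is the direction in which the jaws open and shut, and the axes are right-handed (so a half turn about z gives the same grasp; the last joint's range is limited). The gripper opens to 88 mm and grips with 3 to 60 N. Pads are 19 mm wide; open, the fingers measure 130 mm over their backs; the gripper's body (78 mm by 193 mm) begins 47 mm behind the grasp point.
Start: joints at [1.594, 0.359, 0.012, 0, -1.224, -0.288], TCP at [0.177, 0.651, 0.227] pointing down, gripper open.
Joint ranges: [-3.07, 3.07], [-1.43, 2.12], [-1.02, 1.25], [-3.03, 1.67], [-3.05, -0], [-3.03, 3.03]. Speed limits (rad/s): [2.39, 2.39, 3.01, 3.14, 3.14, 3.14].

### API

Orientations are given as [roll, pitch, yaw] about the fixed x, y, z axes, in that order (R = Rz(yaw) Ry(pitch) Rx(roll)).
In Python, from station import arm, grab_frame, camera_params gives the robot as it stands.
- The arm moves only by the shell command python3 -m handwheel 'ROWS' [FORCE]. ROWS is JSON, a list that holds one entry, the list of rows, each a list of 5 numbers: the finger opening in m, from 0 to 0.0876, then the shift along the tool's x, y, z in m, then the turn about the tool's z in degrees. A call has 1 to 20 rows; each row is the pose to reach, as a shift and turn from the pose measured when the call began, along the tool's axes at that moment; what a row does not reach only later rows make up. A row lasts 1/12 s, in which the tool goes at most 41.7 mm and 7.16 degrees, less where a joint would pass 70% of its speed; a pose out of reach is approached as far as the arm can. A call with a gripper value outside its range is refused whole. The fingers move at their own pace and stop on an object; FORCE is the grip in N (left out, the last holds). Time passes only in rows, so rows that repeat a pose let the fingers close. It gives the time, the measured TCP pose, the force and the opening at its end, in the units of the state.
- arm.get_state(): the state, without advancing time (a new reading comes with each control period).
- grab_frame(name): name is "scene" or "side" or "wrist"; returns the picture (480x640x3 uint8, blue, green, red); there is no depth.
- camera_params(name): a dict with "intrinsics" (3x3 intrinsics, pixels), "k1" (the pictures are not rectified: a ray, as slopes to the right and down, at radius r is drawn at 1 + k1 r^2 times it, then the intrinsics apply), "R" (3x3) and "t" (3): a world point X has camera coordinates R X + t; the wrist camera has in their place "tool_from_camera" (4x4, takes a point from camera to tool coordinates, whose origin is the TCP and whose axes are the tool frame's). Camera axes: x right, y down, z forward; pixel columns grow to the right and rows downward; lengths in m; the calibration is good to about 2 mm. A picture is of the moment at which its call begins: read the wrist's pose just before it. camera_params takes no time and is no camera call.
- arm.job_done(): hands the job in, once; it reports no verdict.
The state is a dict: "t": time; "q": joint angles; "qd": joint speeds; "joint_efforts": joint torques, N m; "eef_pos": TCP position; "ee_rot": TCP orientation; "force": force on the tool from outside, world axes, zero at the start; "moment": the same for the moment, N m; "width": finger opening in m.
Only numpy, scipy, OpenCV 4.12 (cv2) and the standard library are available. Lean on these libraries where they do the work, as an engineer would, in place of code of your own. Each camera call takes 0.05 s, during which the arm holds its last target.

### The job

Put the lid conveyor back in run: on the long control box with two handles, turn the isolator (the long bar handle) clockwise to its stop, which swings its metal quadrant out of the way, and then turn the selector (the short bar handle beside it) clockwise to its stop. Leave the lone handle on the separate square box alone.

Things in the scene. Friction and masses are not known exactly. Their poses are not given: they have to be found in the camera images.
- isolator_grip (a point): isolator: black bar handle 76 long, 16 thick, 40 tall, over a flat 60-degree metal quadrant (radius 66) that turns with it, on a fixed grey box 150 x 250 x 70 high. Point: on the turning axis, about 118 over the table, 12 below the bar's top, 28 above its underside, 37 above the quadrant (all mm). Bar along the point's y axis (pinch across x), z up; the frame turns with the handle.
- isolator (a joint): isolator angle, rad: 0 to 1.22 (70 degrees), growing clockwise seen from above, hard stops at both ends. Starts at 0 to 0.3, its quadrant then reaching towards the selector and blocking it; the selector is free only past about 0.96. Stays where it is left; takes about 0.2 N m.
- selector_grip (a point): selector: black bar handle 52 long, 14 thick, 40 tall, over a metal quadrant of its own, on the same grey box, 120 from the isolator axis to axis. Point: on the turning axis, about 118 over the table, 12 below the bar's top, 28 above its underside, 37 above the quadrant (all mm). Bar along the point's y axis (pinch across x), z up; the frame turns with the handle.
- selector (a joint): selector angle, rad: 0 to 1.22 (70 degrees), growing clockwise seen from above, hard stops at both ends. Starts at 0 to 0.06; until the isolator is turned it is blocked at about 0.11, where its quadrant meets the isolator's rim. Stays where it is left; takes about 0.2 N m.
- feed_nose (a point): bystander to leave alone: one end of the bar (64 x 15 x 40 mm, black) of the lone handle, over a round metal disc, on a separate fixed grey box 130 x 130 x 70 mm. The point lies 32 mm from that handle's axis, along its own -y axis, about 118 mm over the table.

How it is judged:
By the outcome, as a careful person would: the job done as asked, in the order asked, and still so for the second after the job is handed in, with the robot touching nothing.
It also fails if it takes over 54 s, if anything falls off the work surface, if the arm or the gripper's body presses on something with over 40 N, if the wrist force passes 120 N, or if a joint passes its speed limit or range.

## Working session

There is one attempt and no reset: what is moved stays moved. The work goes in short steps, Python scripts to look and compute and a shell command to move; the robot and the scene stay as the last step left them, time stands still between calls to the robot, and variables do not carry over. Pictures are saved under pics/ and viewed, and the job is handed in when it is done.

```bash
mkdir -p pics; ls; python3 - <<'E'
from station import arm, grab_frame, camera_params
import cv2
s=arm.get_state();print(s['t'],s['eef_pos'],s['ee_rot'],s['width'],s['force'])
for n in ("scene","side","wrist"):
    cv2.imwrite(f"pics/{n}0.png",grab_frame(n))
    print(n,camera_params(n))
E
```

```text
pics
0.0 [0.17657209 0.65097884 0.2256154 ] [-3.14146526e+00 -1.65975356e-03 -1.83573027e+00] 0.08777331043814454 [-0.33917645  0.72061229  1.06717852]
scene {'intrinsics': array([[584.1823378 ,   0.        , 318.94409761],
       [  0.        , 584.1823378 , 227.00100851],
       [  0.        ,   0.        ,   1.        ]]), 'k1': 0.06525548715321931, 'R': array([[-0.76433743,  0.6446321 , -0.01541905],
       [ 0.36228869,  0.40953723, -0.83727305],
       [-0.53341841, -0.64554528, -0.54656755]]), 't': array([ 0.39878328, -0.08088313,  1.26807706])}
side {'intrinsics': array([[449.96456919,   0.        , 314.98447579],
       [  0.        , 449.96456919, 243.25504575],
       [  0.        ,   0.        ,   1.        ]]), 'k1': -0.08928344991892216, 'R': array([[-0.96900959, -0.24692441,  0.00698212],
       [-0.1309752 ,  0.48961263, -0.86204696],
       [ 0.2094419 , -0.83624626, -0.50678031]]), 't': array([0.50916157, 0.1802726 , 0.85913479])}
wrist {'intrinsics': array([[424.25599493,   0.        , 312.78244765],
       [  0.        , 424.25599493, 231.18502194],
       [  0.        ,   0.        ,   1.        ]]), 'k1': -0.0580763295921795, 'tool_from_camera': array([[ 9.99997457e-01,  2.11246085e-03, -7.90087921e-04,
        -5.61207864e-05],
       [-1.77911643e-03,  9.54149855e-01,  2.99324052e-01,
        -8.17267847e-02],
       [ 1.38617262e-03, -2.99321885e-01,  9.54151187e-01,
        -1.58225951e-01],
       [ 0.00000000e+00,  0.00000000e+00,  0.00000000e+00,
         1.00000000e+00]])}
```

View pics/scene0.png

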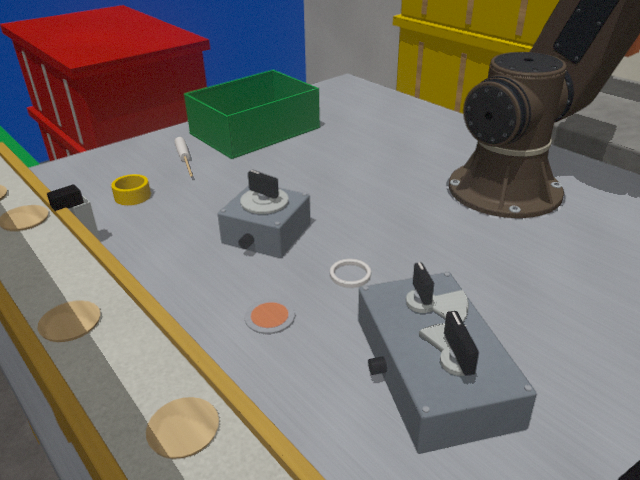

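View pics/side0.png

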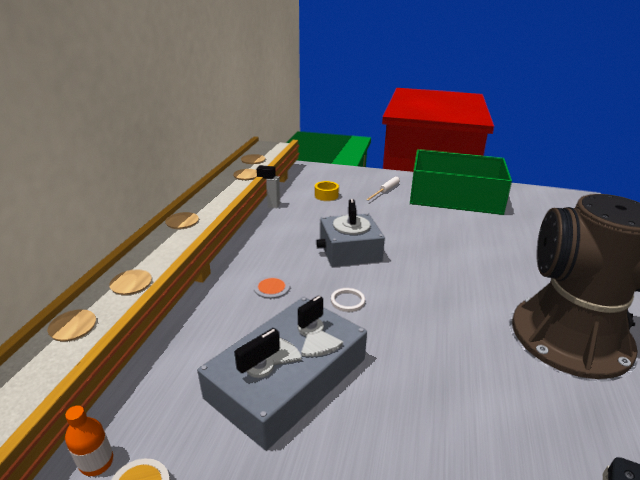

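View pics/wrist0.png

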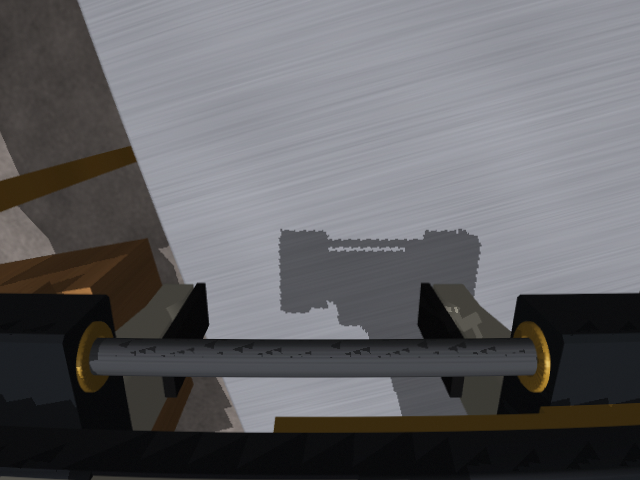

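```bash
cat > h.py <<'E'
import numpy as np, cv2
from station import arm, grab_frame, camera_params
from scipy.spatial.transform import Rotation as Ro
def ray(name,px,state=None):
    c=camera_params(name);K=c['intrinsics'];k=c['k1']
    d=np.array([(px[0]-K[0,2])/K[0,0],(px[1]-K[1,2])/K[1,1]])
    u=d.copy()
    for _ in range(30): u=d/(1+k*(u@u))
    v=np.array([u[0],u[1],1])
    if name=='wrist':
        T=c['tool_from_camera'];R=Ro.from_euler('xyz',state['ee_rot']).as_matrix()
        return R@T[:3,3]+np.array(state['eef_pos']), R@T[:3,:3]@v
    return -c['R'].T@c['t'], c['R'].T@v
def onz(name,px,z,state=None):
    o,d=ray(name,px,state); return o+d*(z-o[2])/d[2]
def cross(px1,px2,n1='scene',n2='side'):
    o1,d1=ray(n1,px1);o2,d2=ray(n2,px2)
    A=np.c_[d1,-d2];s=np.linalg.lstsq(A,o2-o1,rcond=None)[0]
    p,q=o1+s[0]*d1,o2+s[1]*d2
    return (p+q)/2,np.linalg.norm(p-q)
E
python3 - <<'E'
import cv2
a=cv2.imread('pics/scene0.png')[255:445,345:545];b=cv2.imread('pics/side0.png')[280:450,190:380]
cv2.imwrite('pics/sc0z.png',cv2.resize(a,None,fx=3,fy=3,interpolation=2)[:600])
cv2.imwrite('pics/si0z.png',cv2.resize(b,None,fx=3.5,fy=3.5,interpolation=2)[:600])
E
```

```text
(no output)
```

View pics/sc0z.png

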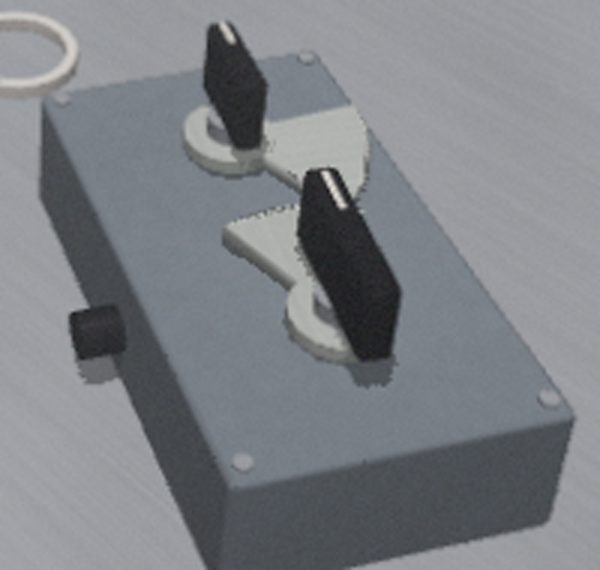

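View pics/si0z.png

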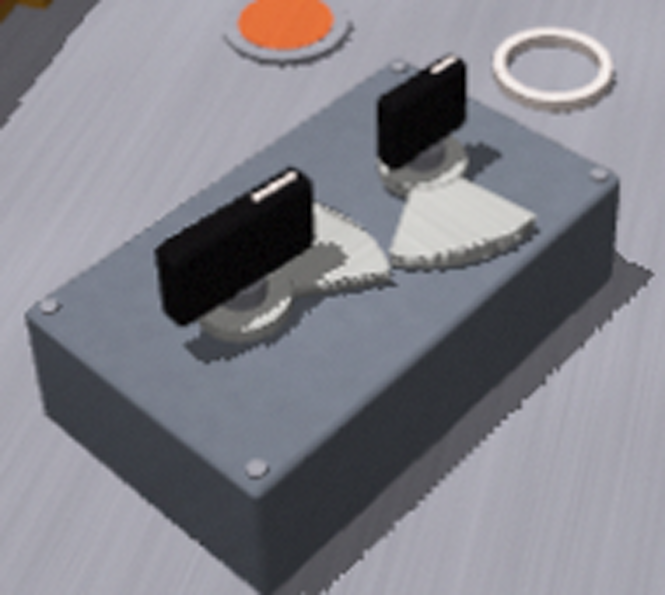

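```bash
python3 - <<'E'
from h import *
sc=lambda x,y:(345+x/3-.33,255+y/3-.33); si=lambda x,y:(190+x/3.5-.36,280+y/3.5-.36)
B=[((63,98),(400,67)),((307,58),(600,175)),((549,397),(257,468)),((242,461),(48,306))]
P=[]
for a,b in B:
    p,g=cross(sc(*a),si(*b)); print('bolt',p.round(4),round(g,4), onz('scene',sc(*a),.072).round(4)[:2],onz('side',si(*b),.072).round(4)[:2]);P.append((onz('scene',sc(*a),.072)+onz('side',si(*b),.072))/2)
P=np.array(P);c=P.mean(0);ax=(P[0]+P[1]-P[2]-P[3])/2;print('c',c,'long',np.linalg.norm(ax[:2]),np.degrees(np.arctan2(ax[1],ax[0])),'wid',np.linalg.norm((P[0]-P[1])[:2]))
u=ax/np.linalg.norm(ax); print('pred sel',c+.06*u,'iso',c-.06*u)
for n,a,b in [('isofar',(325,170),(303,174)),('isonear',(383,292),(166,243)),('selfar',(224,23),(458,60)),('selnear',(255,88),(384,98))]:
    p,g=cross(sc(*a),si(*b)); print(n,p.round(4),round(g,4), onz('scene',sc(*a),.13).round(4)[:2],onz('side',si(*b),.13).round(4)[:2])
s=arm.get_state();print(s['q'])
E
```

```text
bolt [0.5194 0.1085 0.0719] 0.0012 [0.519  0.1078] [0.5194 0.1095]
bolt [0.4018 0.167  0.0717] 0.0007 [0.4018 0.1668] [0.4018 0.1679]
bolt [0.5045 0.3745 0.0723] 0.0013 [0.5037 0.3737] [0.5046 0.3751]
bolt [0.6233 0.3165 0.0726] 0.0017 [0.6223 0.3153] [0.6236 0.317 ]
c [0.51204151 0.24163002 0.072     ] long 0.23148599019224106 -116.43942420873627 wid 0.1312217910904489
pred sel [0.48532643 0.18790568 0.072     ] iso [0.53875659 0.29535435 0.072     ]
isofar [0.5194 0.2656 0.1295] 0.0001 [0.5198 0.2659] [0.5192 0.2662]
isonear [0.5592 0.3249 0.1316] 0.0032 [0.5591 0.3258] [0.5601 0.3212]
selfar [0.4736 0.1687 0.1298] 0.0013 [0.4732 0.168 ] [0.4736 0.1699]
selnear [0.4994 0.2093 0.1307] 0.0022 [0.4997 0.21  ] [0.4998 0.2067]
[ 1.59411108e+00  3.59203698e-01  1.13112791e-02 -2.26899230e-04
 -1.22405197e+00 -2.88082056e-01]
```

```bash
cat >> h.py <<'E'
def plan(target,yawdeg):
    s=arm.get_state();R=Ro.from_euler('xyz',s['ee_rot']).as_matrix()
    sh=R.T@(np.array(target)-np.array(s['eef_pos']))
    y=np.degrees(np.arctan2(R[1,0],R[0,0]))
    dy=(yawdeg-y+180)%360-180
    print('shift mm',(sh*1000).round(1),'turn tool z deg',round(-dy,2),'| t',round(s['t'],2),'yaw',round(y,2),'pos',np.round(s['eef_pos'],4),'F',np.round(s['force'],1),'M',np.round(s['moment'],2),'w',round(s['width'],4),'q',np.round(s['q'],2))
E
python3 -c "
from h import *
plan([.539,.2955,.215],-34.6)"
```

```text
shift mm [ 248.4 -442.9   11.2] turn tool z deg -70.57 | t 0.15 yaw -105.17 pos [0.1766 0.6512 0.2259] F [ 0.3 -0.1 -0.4] M [-0.04 -0.04  0.04] w 0.0878 q [ 1.59  0.36  0.01 -0.   -1.22 -0.29]
```

```bash
python3 -m handwheel '[[[0.06,0.02,-0.035,0,-6],[0.06,0.04,-0.07,0,-12],[0.06,0.06,-0.105,0,-18],[0.06,0.08,-0.14,0,-24],[0.06,0.10,-0.175,0,-30],[0.06,0.12,-0.21,0,-36],[0.06,0.14,-0.245,0,-42],[0.06,0.16,-0.28,0,-48],[0.06,0.18,-0.315,0,-54],[0.06,0.20,-0.35,0.005,-60],[0.06,0.22,-0.385,0.01,-65],[0.06,0.235,-0.42,0.011,-70],[0.06,0.248,-0.443,0.011,-70.6],[0.06,0.248,-0.443,0.011,-70.6],[0.06,0.248,-0.443,0.011,-70.6],[0.06,0.248,-0.443,0.011,-70.6]]]' 40
python3 - <<'E'
from h import *
plan([.539,.2955,.215],-34.6)
cv2.imwrite('pics/w1.png',grab_frame('wrist'))
plan([.539,.2955,.099],-34.6)
E
```

```text
t: 1.48
eef_pos: [0.539, 0.2956, 0.2149]
ee_rot: [3.14, -0.0, -0.604]
force: [-0.3, 1.3, -1.1]
width: 0.06
shift mm [ 0.   0.1 -0.1] turn tool z deg -0.03 | t 1.48 yaw -34.63 pos [0.539  0.2956 0.2149] F [-0.3  1.3 -1.1] M [-0.07 -0.06 -0.02] w 0.06 q [ 0.82  0.27 -0.14  0.   -1.16  1.72]
shift mm [  0.5   0.2 116.1] turn tool z deg 0.02 | t 1.53 yaw -34.58 pos [0.5388 0.2961 0.2151] F [-0.5  0.   0.7] M [-0.07 -0.1   0.  ] w 0.0598 q [ 0.82  0.27 -0.14  0.   -1.16  1.72]
```

View pics/w1.png

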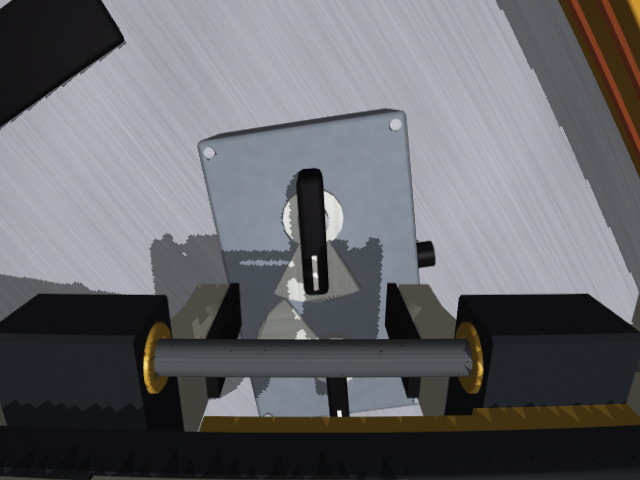

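```bash
python3 - <<'E'
from h import *
s=arm.get_state()
im=cv2.imread('pics/w1.png');m=(im.max(2)<45).astype(np.uint8);m[:,:270]=0;m[:,350:]=0;m[:160]=0;m[300:]=0
n,l,st,c=cv2.connectedComponentsWithStats(m);i=1+st[1:,4].argmax();print(st[i])
r,(w,h),a=cv2.minAreaRect(np.argwhere(l==i)[:,::-1].astype(np.float32));print(r,w,h,a)
for y in (175,190,240,280,290):
    x=np.where(l[y]==i)[0];print(y,x.min(),x.max(),[onz('wrist',(v,y),.13,s)[:2].round(4) for v in (x.min()-.5,x.max()+.5)])
a=onz('wrist',(311,170),.13,s);b=onz('wrist',(316.5,293),.13,s);print(a,b,(a+b)/2,np.linalg.norm(a-b),np.degrees(np.arctan2(*(b-a)[1::-1])))
E
```

```text
[ 296  169   33  126 2888]
(312.8956604003906, 231.15814208984375) 125.47661590576172 26.686073303222656 85.5526123046875
175 298 321 [array([0.5542, 0.3333]), array([0.5656, 0.3255])]
190 297 322 [array([0.5486, 0.3264]), array([0.5611, 0.3178])]
240 301 325 [array([0.5329, 0.2999]), array([0.5454, 0.2913])]
280 304 327 [array([0.5194, 0.2773]), array([0.5317, 0.2688])]
290 305 327 [array([0.516 , 0.2713]), array([0.5279, 0.2631])]
[0.56225657 0.33129311 0.13      ] [0.52104774 0.26533004 0.13      ] [0.54165216 0.29831158 0.13      ] 0.07777720312476893 -121.99408199286974
```

```bash
python3 -c "
from h import *
plan([.540,.2966,.1],-32.6)"
```

```text
shift mm [  0.7  -1.3 115.1] turn tool z deg -1.98 | t 1.53 yaw -34.58 pos [0.5388 0.2961 0.2151] F [-0.5  0.   0.7] M [-0.07 -0.1   0.  ] w 0.0598 q [ 0.82  0.27 -0.14  0.   -1.16  1.72]
```

```bash
python3 -m handwheel '[[[0.06,0.001,-0.001,0.03,-2],[0.06,0.001,-0.001,0.055,-2],[0.06,0.001,-0.001,0.08,-2],[0.06,0.001,-0.001,0.1,-2],[0.06,0.001,-0.001,0.115,-2],[0.06,0.001,-0.001,0.115,-2],[0.0,0.001,-0.001,0.115,-2],[0.0,0.001,-0.001,0.115,-2],[0.0,0.001,-0.001,0.115,-2],[0.0,0.001,-0.001,0.115,-2],[0.0,0.001,-0.001,0.115,-2],[0.0,0.001,-0.001,0.115,-2],[0.0,0.001,-0.001,0.115,-2],[0.0,0.001,-0.001,0.115,-2]]]' 40
python3 -c "
from h import *
plan([.540,.2966,.1],-32.6)"
```

```text
t: 2.7
eef_pos: [0.5398, 0.2965, 0.1004]
ee_rot: [3.141, 0.0, -0.569]
force: [-3.4, 0.6, 1.6]
width: 0.0158
shift mm [ 0.2 -0.2  0.4] turn tool z deg 0.02 | t 2.7 yaw -32.58 pos [0.5398 0.2965 0.1004] F [-3.4  0.6  1.6] M [0.42 0.86 0.08] w 0.0158 q [ 0.82  0.37 -0.28 -0.   -0.92  1.75]
```

```bash
python3 -m handwheel '[[[0,0,0,0,4],[0,0,0,0,8],[0,0,0,0,12],[0,0,0,0,16],[0,0,0,0,20],[0,0,0,0,24],[0,0,0,0,28],[0,0,0,0,30],[0,0,0,0,30],[0,0,0,0,30]]]' 40
python3 -c "
from h import *
plan([.540,.2966,.1],-32.6)"
```

```text
t: 3.53
eef_pos: [0.5402, 0.2959, 0.1004]
ee_rot: [3.141, -0.001, -1.091]
force: [4.1, -3.7, -1.7]
width: 0.016
shift mm [-0.7 -0.1  0.4] turn tool z deg -29.93 | t 3.53 yaw -62.53 pos [0.5402 0.2959 0.1004] F [ 4.1 -3.7 -1.7] M [-1.36 -1.62 -0.09] w 0.016 q [ 0.82  0.37 -0.28  0.   -0.92  1.23]
```

```bash
python3 -m handwheel '[[[0,0,0,0,4],[0,0,0,0,8],[0,0,0,0,12],[0,0,0,0,16],[0,0,0,0,20],[0,0,0,0,23],[0,0,0,0,26],[0,0,0,0,26],[0,0,0,0,26]]]' 40
python3 -c "
from h import *
plan([.540,.2966,.1],-32.6)"
```

```text
t: 4.28
eef_pos: [0.5405, 0.2952, 0.1004]
ee_rot: [3.141, -0.002, -1.544]
force: [2.5, -3.6, -1.1]
width: 0.0159
shift mm [-1.4  0.4  0.4] turn tool z deg -55.87 | t 4.28 yaw -88.47 pos [0.5405 0.2952 0.1004] F [ 2.5 -3.6 -1.1] M [-1.4  -1.24 -0.07] w 0.0159 q [ 0.82  0.37 -0.28  0.   -0.92  0.78]
```

Now 2° steps towards the stop, watching the moment.

```bash
python3 -m handwheel '[[[0,0,0,0,2],[0,0,0,0,4],[0,0,0,0,5],[0,0,0,0,5]]]' 40
python3 -c "
from h import *
plan([.540,.2966,.1],-32.6)"
python3 -m handwheel '[[[0,0,0,0,2],[0,0,0,0,3],[0,0,0,0,3]]]' 40
python3 -c "
from h import *
plan([.540,.2966,.1],-32.6)"
python3 -m handwheel '[[[0,0,0,0,2],[0,0,0,0,3],[0,0,0,0,3]]]' 40
python3 -c "
from h import *
plan([.540,.2966,.1],-32.6)"
```

```text
t: 4.62
eef_pos: [0.5405, 0.295, 0.1004]
ee_rot: [3.141, -0.002, -1.631]
force: [1.1, -2.4, -0.2]
width: 0.0158
shift mm [-1.6  0.6  0.4] turn tool z deg -60.86 | t 4.62 yaw -93.46 pos [0.5405 0.295  0.1004] F [ 1.1 -2.4 -0.2] M [-0.7  -0.66 -0.01] w 0.0158 q [ 0.82  0.37 -0.28  0.   -0.92  0.69]
t: 4.87
eef_pos: [0.5405, 0.2949, 0.1004]
ee_rot: [3.141, -0.002, -1.683]
force: [1.0, -2.7, 0.4]
width: 0.0158
shift mm [-1.6  0.7  0.4] turn tool z deg -63.84 | t 4.87 yaw -96.44 pos [0.5405 0.2949 0.1004] F [ 1.  -2.7  0.4] M [-0.69 -0.62  0.01] w 0.0158 q [ 0.82  0.37 -0.28  0.   -0.92  0.64]
t: 5.12
eef_pos: [0.5404, 0.2949, 0.1004]
ee_rot: [3.142, -0.003, -1.734]
force: [1.6, -2.3, -1.1]
width: 0.0163
shift mm [-1.6  0.7  0.4] turn tool z deg -66.76 | t 5.12 yaw -99.36 pos [0.5404 0.2949 0.1004] F [ 1.6 -2.3 -1.1] M [-0.77 -0.61  0.98] w 0.0163 q [ 0.82  0.37 -0.28  0.   -0.92  0.59]
```

```bash
python3 -m handwheel '[[[0,0,0,0,1.5],[0,0,0,0,1.5],[0,0,0,0,1.5]]]' 40
python3 -c "
from h import *
plan([.540,.2966,.1],-32.6)"
```

```text
t: 5.37
eef_pos: [0.5406, 0.2949, 0.1004]
ee_rot: [-3.141, -0.003, -1.758]
force: [2.5, -2.7, -1.1]
width: 0.0165
shift mm [-1.6  0.9  0.4] turn tool z deg -68.12 | t 5.37 yaw -100.72 pos [0.5406 0.2949 0.1004] F [ 2.5 -2.7 -1.1] M [-0.84 -0.86  1.13] w 0.0165 q [ 0.82  0.37 -0.28  0.   -0.92  0.56]
```

```bash
python3 -m handwheel '[[[0.06,0,0,0,-1.5],[0.06,0,0,0,-1.5],[0.06,0,0,0,-1.5],[0.06,0,0,0,-1.5],[0.06,0,0,-0.02,-1.5],[0.06,0,0,-0.05,-1.5],[0.06,0,0,-0.09,-1.5],[0.06,0,0,-0.12,-1.5],[0.06,0,0,-0.12,-1.5],[0.06,0,0,-0.12,-1.5]]]' 40
python3 - <<'E'
from h import *
s=arm.get_state();print(s['ee_rot'])
cv2.imwrite('pics/w2.png',grab_frame('wrist'))
cv2.imwrite('pics/sc2.png',cv2.resize(grab_frame('scene')[245:445,335:545],None,fx=2.8,fy=2.8,interpolation=2))
plan([.4864,.1885,.215],-32)
E
```

```text
t: 6.2
eef_pos: [0.5413, 0.2961, 0.2229]
ee_rot: [-3.139, 0.001, -1.732]
force: [0.4, 0.1, -1.7]
width: 0.0599
[-3.13875935e+00  1.00646963e-03 -1.73216211e+00]
shift mm [113.8  35.8   5.3] turn tool z deg -67.25 | t 6.3 yaw -99.25 pos [0.54   0.2951 0.2199] F [-0.5  0.   0.1] M [-0.    0.01  0.05] w 0.0601 q [ 0.82  0.27 -0.13  0.   -1.17  0.59]
```

View pics/w2.png

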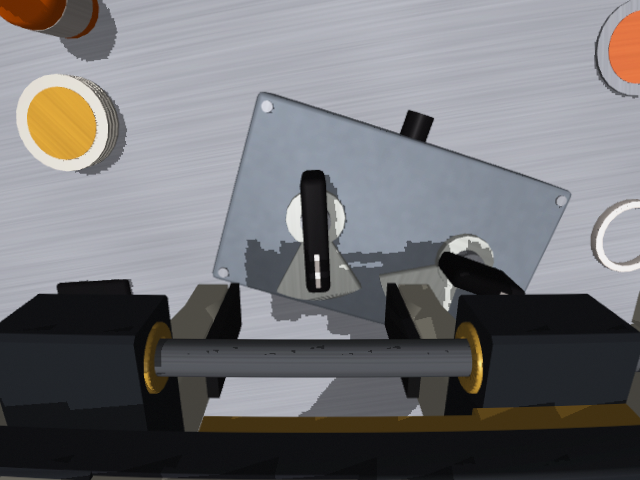

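View pics/sc2.png

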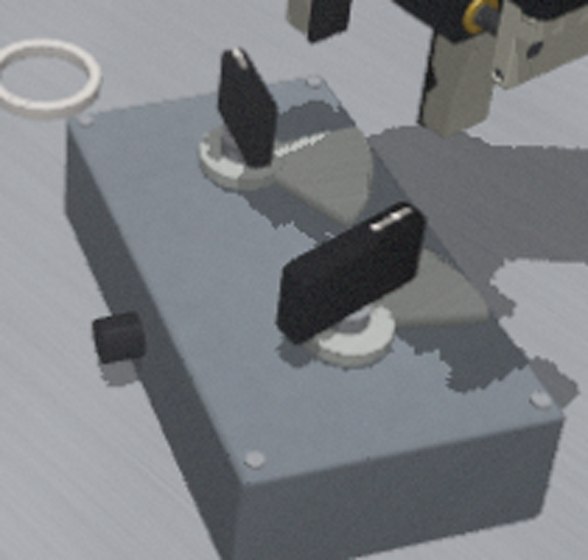

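```bash
python3 -m handwheel '[[[0.06,0.02,0.006,0,-7],[0.06,0.04,0.012,0,-14],[0.06,0.06,0.018,0,-21],[0.06,0.08,0.024,0,-28],[0.06,0.1,0.03,0,-35],[0.06,0.114,0.036,0.002,-42],[0.06,0.114,0.036,0.005,-49],[0.06,0.114,0.036,0.005,-56],[0.06,0.114,0.036,0.005,-63],[0.06,0.114,0.036,0.005,-69],[0.06,0.114,0.036,0.005,-69],[0.06,0.114,0.036,0.005,-69]]]' 40
python3 - <<'E'
from h import *
s=arm.get_state()
im=grab_frame('wrist');cv2.imwrite('pics/w3.png',im)
plan([.4865,.1883,.1],-29.5)
m=(im.max(2)<45).astype(np.uint8);m[:,:270]=0;m[:,360:]=0;m[:160]=0;m[310:]=0
n,l,st,c=cv2.connectedComponentsWithStats(m);i=1+st[1:,4].argmax();print(st[i])
for y in range(st[i][1],st[i][1]+st[i][3],8):
    x=np.where(l[y]==i)[0];p=onz('wrist',(x.mean(),y),.13,s);print(y,x.min(),x.max(),p[:2].round(4))
E
```

```text
t: 7.3
eef_pos: [0.4857, 0.188, 0.2141]
ee_rot: [3.136, 0.0, -0.532]
force: [0.2, -0.9, -0.2]
width: 0.0597
shift mm [  0.5  -1.1 114.3] turn tool z deg -0.98 | t 7.35 yaw -30.48 pos [0.4858 0.1881 0.2143] F [-0.4  0.5 -0. ] M [-0.09 -0.05  0.02] w 0.0598 q [ 0.75  0.12 -0.34  0.   -1.12  1.86]
[ 301  186   25   91 1829]
186 308 317 [0.5025 0.2162]
194 303 322 [0.5001 0.2121]
202 302 323 [0.4977 0.208 ]
210 301 324 [0.4952 0.2038]
218 302 324 [0.493  0.1995]
226 302 324 [0.4905 0.1952]
234 303 324 [0.4882 0.1907]
242 303 324 [0.4857 0.1863]
250 303 324 [0.4832 0.1819]
258 303 324 [0.4804 0.1774]
266 303 325 [0.4781 0.1727]
274 305 323 [0.4752 0.1682]
```

View pics/w3.png

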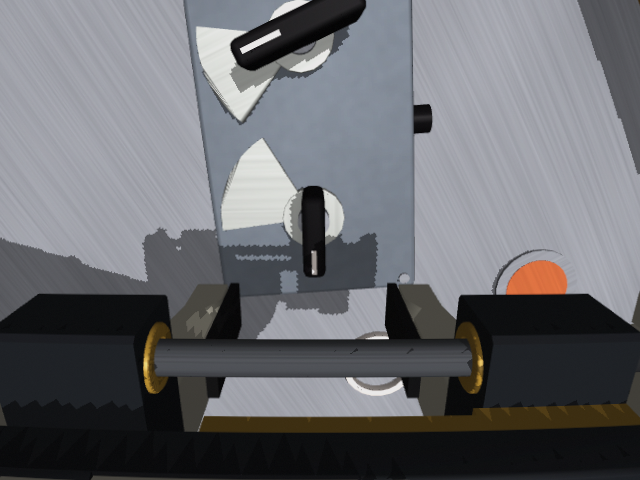

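```bash
python3 -m handwheel '[[[0.06,0.001,-0.002,0.03,-1],[0.06,0.001,-0.002,0.055,-1],[0.06,0.001,-0.002,0.08,-1],[0.06,0.001,-0.002,0.1,-1],[0.06,0.001,-0.002,0.114,-1],[0.06,0.001,-0.002,0.114,-1],[0.0,0.001,-0.002,0.114,-1],[0.0,0.001,-0.002,0.114,-1],[0.0,0.001,-0.002,0.114,-1],[0.0,0.001,-0.002,0.114,-1],[0.0,0.001,-0.002,0.114,-1],[0.0,0.001,-0.002,0.114,-1],[0.0,0.001,-0.002,0.114,-1],[0.0,0.001,-0.002,0.114,-1]]]' 40
python3 -c "
from h import *
plan([.4868,.1885,.1],-29.5)"
```

```text
t: 8.52
eef_pos: [0.4869, 0.1892, 0.1006]
ee_rot: [3.137, 0.001, -0.515]
force: [-5.4, 3.4, 7.8]
width: 0.0134
shift mm [0.2 0.7 0.6] turn tool z deg 0.0 | t 8.52 yaw -29.5 pos [0.4869 0.1892 0.1006] F [-5.4  3.4  7.8] M [1.32 2.   0.04] w 0.0134 q [ 0.75  0.23 -0.49  0.   -0.86  1.88]
```

```bash
python3 -m handwheel '[[[0,0,0,0,4],[0,0,0,0,8],[0,0,0,0,12],[0,0,0,0,16],[0,0,0,0,20],[0,0,0,0,24],[0,0,0,0,28],[0,0,0,0,30],[0,0,0,0,30],[0,0,0,0,30]]]' 40
python3 -c "
from h import *
plan([.4868,.1885,.1],-29.5)"
```

```text
t: 9.35
eef_pos: [0.4875, 0.1886, 0.1006]
ee_rot: [3.137, -0.002, -1.039]
force: [3.8, -4.8, -2.0]
width: 0.0136
shift mm [-0.3  0.6  0.6] turn tool z deg -30.02 | t 9.35 yaw -59.52 pos [0.4875 0.1886 0.1006] F [ 3.8 -4.8 -2. ] M [-1.47 -1.67 -0.02] w 0.0136 q [ 0.75  0.23 -0.49  0.   -0.86  1.36]
```

```bash
python3 -m handwheel '[[[0,0,0,0,4],[0,0,0,0,8],[0,0,0,0,12],[0,0,0,0,16],[0,0,0,0,20],[0,0,0,0,24],[0,0,0,0,28],[0,0,0,0,32],[0,0,0,0,32],[0,0,0,0,32]]]' 40
python3 -c "
from h import *
plan([.4868,.1885,.1],-29.5)"
python3 -m handwheel '[[[0,0,0,0,2],[0,0,0,0,4],[0,0,0,0,4]]]' 40
python3 -c "
from h import *
plan([.4868,.1885,.1],-29.5)"
python3 -m handwheel '[[[0,0,0,0,2],[0,0,0,0,3],[0,0,0,0,3]]]' 40
python3 -c "
from h import *
plan([.4868,.1885,.1],-29.5)"
```

```text
t: 10.18
eef_pos: [0.4878, 0.1875, 0.1006]
ee_rot: [3.139, -0.006, -1.598]
force: [4.9, -6.1, -1.3]
width: 0.0134
shift mm [-1.   1.   0.6] turn tool z deg -62.06 | t 10.18 yaw -91.56 pos [0.4878 0.1875 0.1006] F [ 4.9 -6.1 -1.3] M [-1.79 -1.42 -0.07] w 0.0134 q [ 0.74  0.23 -0.49  0.   -0.86  0.8 ]
t: 10.43
eef_pos: [0.4879, 0.1872, 0.1006]
ee_rot: [3.14, -0.006, -1.67]
force: [1.2, -2.1, -0.8]
width: 0.0136
shift mm [-1.2  1.2  0.6] turn tool z deg -66.16 | t 10.43 yaw -95.66 pos [0.4879 0.1872 0.1006] F [ 1.2 -2.1 -0.8] M [-0.29 -0.31 -0.06] w 0.0136 q [ 0.74  0.23 -0.49  0.   -0.86  0.73]
t: 10.68
eef_pos: [0.4879, 0.1872, 0.1006]
ee_rot: [3.14, -0.006, -1.721]
force: [-0.2, -0.8, 0.0]
width: 0.014
shift mm [-1.2  1.3  0.6] turn tool z deg -69.09 | t 10.68 yaw -98.59 pos [0.4879 0.1872 0.1006] F [-0.2 -0.8  0. ] M [-0.24 -0.16  0.89] w 0.014 q [ 0.74  0.23 -0.49  0.   -0.86  0.67]
```

Stop felt (moment 0.9 N m). A touch more, then release and lift.

```bash
python3 -m handwheel '[[[0,0,0,0,1.5],[0,0,0,0,1.5],[0,0,0,0,1.5]]]' 40
python3 -c "
from h import *
plan([.4868,.1885,.1],-29.5)"
python3 -m handwheel '[[[0.06,0,0,0,-1.5],[0.06,0,0,0,-1.5],[0.06,0,0,0,-1.5],[0.06,0,0,0,-1.5],[0.06,0,0,-0.02,-1.5],[0.06,0,0,-0.05,-1.5],[0.06,0,0,-0.09,-1.5],[0.06,0,0,-0.12,-1.5],[0.06,0,0,-0.12,-1.5],[0.06,0,0,-0.12,-1.5],[0.06,0,0,-0.12,-1.5]]]' 40
python3 - <<'E'
from h import *
s=arm.get_state();im=grab_frame('wrist');cv2.imwrite('pics/w4.png',im)
cv2.imwrite('pics/sc4.png',grab_frame('scene'))
plan([.4868,.1885,.2],-99)
E
```

```text
t: 10.93
eef_pos: [0.488, 0.1871, 0.1006]
ee_rot: [3.141, -0.007, -1.745]
force: [1.3, -1.6, -1.2]
width: 0.0142
shift mm [-1.2  1.4  0.6] turn tool z deg -70.45 | t 10.93 yaw -99.95 pos [0.488  0.1871 0.1006] F [ 1.3 -1.6 -1.2] M [-0.39 -0.43  1.05] w 0.0142 q [ 0.74  0.23 -0.49  0.   -0.86  0.65]
t: 11.85
eef_pos: [0.4878, 0.1878, 0.2204]
ee_rot: [3.14, -0.006, -1.719]
force: [-0.1, -0.1, 0.1]
width: 0.0598
shift mm [-1.   0.8 19.5] turn tool z deg 0.53 | t 11.95 yaw -98.47 pos [0.4875 0.1875 0.2195] F [ 0.2 -0.5 -0.2] M [ 0.02 -0.03  0.03] w 0.0601 q [ 0.75  0.12 -0.33  0.   -1.13  0.68]
```

View pics/w4.png

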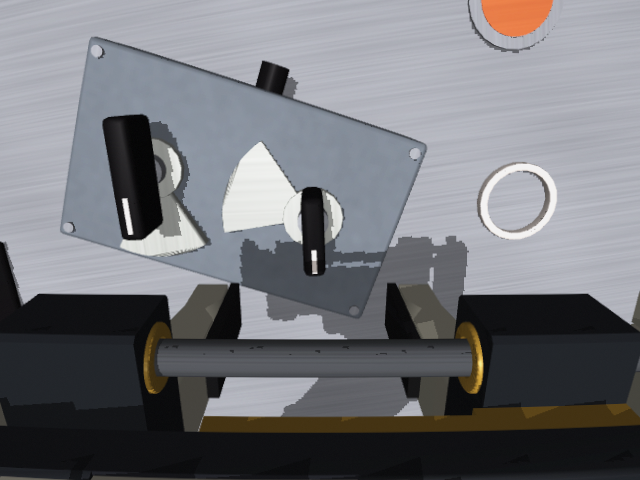

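View pics/sc4.png

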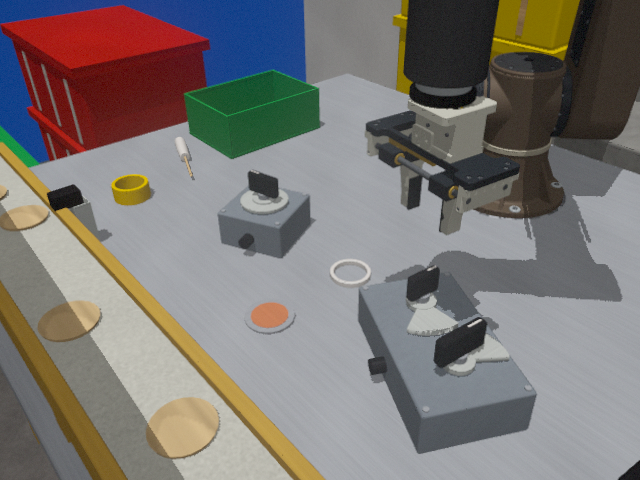

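```bash
python3 - <<'E'
from h import *
s=arm.get_state();f=lambda p,z=.13:onz('wrist',p,z,s)[:2]
def d(a,b,z=.13):
    v=f(b,z)-f(a,z);return round(np.degrees(np.arctan2(v[1],v[0]))%360-360,1),round(np.linalg.norm(v),4)
im=cv2.imread('pics/w4.png');m=(im.max(2)<45).astype(np.uint8);m[280:]=0
n,l,st,c=cv2.connectedComponentsWithStats(m)
for i in range(1,n):
    if st[i][4]>1000 and 110<st[i][1]:
        print(st[i])
        y0,y1=st[i][1]+15,st[i][1]+st[i][3]-15
        for nm,fn in(('L',min),('R',max)):
            print(nm,d((fn(np.where(l[y0]==i)[0]),y0),(fn(np.where(l[y1]==i)[0]),y1)))
print('box',d((96,51),(415,153),.072),d((68,227),(354,311),.072))
E
```

```text
[ 103  115   60  125 4973]
L (np.float64(-186.4), np.float64(0.0573))
R (np.float64(-189.1), np.float64(0.057))
[ 301  187   25   89 1697]
L (np.float64(-186.9), np.float64(0.0379))
R (np.float64(-186.1), np.float64(0.0379))
box (np.float64(-116.0), np.float64(0.2317)) (np.float64(-116.3), np.float64(0.2318))
```

Both bars lie about 70° clockwise of the box axis, so they are at their stops. The gripper is clear, so I'm handing in.

```bash
python3 -c "
from station import arm
print(arm.job_done())"
```

```text
the job is handed in; nothing more can be done
None
```

I turned the isolator clockwise to its stop and then the selector clockwise to its stop, and handed the job in at about 12 s with the gripper open and lifted clear.

- **Stops:** at the end of each turn the moment about the vertical axis rose from near zero to about 1 N m. The tool had turned about 65° on the isolator and 68° on the selector when each stop was felt.
- **Final wrist picture:** against a box axis at −116°, the isolator bar lies at about −186.4° and the selector bar between −186.1° and −186.9°. Both are therefore about 70° round. The isolator's right edge read −189.1°; I put that down to the bar's visible side face and relied on the left edge.
- **Wrist-camera offset:** the wrist camera put both axes 2–3 mm off the values from the fixed cameras. The grasps were made on a compromise between the two, and the sideways forces I read after each move stayed under 10 N.
- **Lone handle:** the robot never went near it, and it looks unchanged in the last scene picture.

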